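# Set the sheet stops of the drawing board to their middle catch

## Robot

A 6-joint arm with a two-finger parallel gripper is mounted at the origin on the work surface. World frame = base frame: x ahead of the robot, y to its left, z up, the work surface at z = 0. Lengths are in m, angles in rad, forces in N, time in s.
With the tool pointing down it reaches from about 0.3 to 0.875 m from the base axis. Payload 6.4 kg.
Tool frame: the origin (TCP) lies at the very end of the fingers, on their centre line; the grasp point (between the pads) lies 19 mm behind it; z points along the fingers, y is the line along which they close (so a half turn about z gives the same grasp; the last joint's range is limited). The gripper opens to 85 mm and grips with 20 to 120 N. Pads are 22 mm wide; open, the fingers measure 114 mm over their backs; the gripper's body (76 mm by 85 mm) begins 54 mm behind the grasp point. The pads swing forward as they close: fully open they stand 13 mm farther back than shut.
Start: joints at [1.013, 0.181, 1.607, -0, 1.354, -0.206], TCP at [0.198, 0.54, 0.231] pointing down, gripper open.
Joint ranges: [-2.99, 2.99], [-0.89, 2.07], [0.3, 2.58], [-1.14, 4.28], [0, 2.63], [-3.12, 3.12]. Speed limits (rad/s): [2.57, 2.57, 3.01, 3.14, 3.14, 3.14].

## Interface

Orientations are given as a unit quaternion [w, x, y, z].
In Python, from bench import ctrl, camera, calibration, order, outline_of gives the robot as it stands.
- The arm moves only by the tool move_arm, never from a script. Its argument "series" is a list that holds one entry, the list of rows, each a list of 5 numbers: the opening, from 0 (shut) to 1 (fully open), then the shift along the tool's x, y, z in mm, then the turn about the tool's z in rad. A call has exactly 10 rows; each row is the pose to reach, as a shift and turn from the pose commanded when the call began, along the tool's axes at that moment; what a row does not reach only later rows make up. A row lasts 1/12 s, in which the tool goes at most 41.7 mm and 7.16 degrees, less where a joint would pass 70% of its speed; a pose out of reach is approached as far as the arm can. A call with a gripper value outside its range is refused whole. The fingers move at their own pace and stop on an object; the grip force is fixed at half the most. Time passes only in rows, so rows that repeat a pose let the fingers close, or fill a call up. It gives the time, the measured TCP pose, the force, the opening and the grip force at its end, in the units of the state.
- ctrl.get_obs(): the state, without advancing time (a new reading comes with each control period).
- camera(name): name is "side" or "top" or "wrist"; returns (picture, depth): 420x560x3 uint8, blue, green, red; 420x560 float32, m along the optical axis (not along the pixel's ray), 0 where there is no reading.
- calibration(name): a dict with "intrinsics" (3x3 intrinsics, pixels), "rvec" (rotation vector, rad) and "tvec" (3), from world to camera coordinates, as OpenCV has them. Camera axes: x right, y down, z forward; pixel columns grow to the right and rows downward; lengths in m; the calibration is good to about 2 mm. The wrist camera is an equidistant fisheye: a pixel r from the principal point sees the ray r / f radians off the axis. A picture is of the moment at which its call begins: read the wrist's pose just before it. calibration takes no time and is no camera call; for the wrist camera it gives the pose at the moment of the call.
- order.hand_in(): hands the job in; it is judged then, once.
Trained networks look in the newest picture that a camera, given by its name, has taken for a name from the list of things; names that differ only in an ending like _2 or _b are one class to them, and where a whole thing is asked for, a point or a joint stands for the part that bears it (a point fixed in the world has none). Each returns a list of dicts, best first, with "conf" (0 to 1); they miss things now and then, are a little off and sometimes report something else, mostly with a low value. They report only what shows in the picture. A call takes as long as a camera call.
- outline_of(target, camera): "region" (420x560 bool, what is visible of it) and "bbox" ([centre column, centre row, width, height] in pixels, round what is visible of it).
The state is a dict: "time_s": time; "q": joint angles; "dq": joint speeds; "joint_efforts": joint torques, N m; "eef_pos": TCP position; "eef_rot": TCP orientation; "wrist_force": force on the tool from outside, world axes, zero at the start; "torque": the same for the moment, N m; "opening": opening from 0.0 (shut) to 1.0 (fully open); "grasp_force": force on a finger pad.
Only numpy, scipy, OpenCV 4.12 (cv2) and the standard library are available. Lean on these libraries where they do the work, as an engineer would, in place of code of your own. Each camera call takes 0.05 s, during which the arm holds its last target. There are 200 camera calls.

## Task

Set both sprung sheet stops of the drawing board to their middle catch: with the fingertips push each stop's upright tab outward, away from the middle of the board, until its pin has passed the catch, then let go so that it springs back and stays latched half-way. Pick nothing up, and leave the canvas and the other things on the table where they are.

Things in the scene. Friction and masses are not known exactly. Their poses are not given: they have to be found in the camera images.
- board: drawing board, a fixed plywood slab 480 mm (its x, away from the robot) by 560 mm (its y, to the left) and 12 mm thick, turned a little on the table; origin at the centre of its underside. The back stop stands on its far half and is pushed towards the far edge; the side stop stands on its left half and is pushed towards the left edge
- back_stop_face (a point): back stop: centre of the push face of its upright steel tab (50 mm wide, 38 high, 10 thick); moves with the tab. x axis: the way to push, y along the tab, z up. At rest 38 mm above the table; tab top 19 mm above, board surface 26 mm below this point. At least 60 mm of open board before the face. The unit behind it, 76 mm wide, reaches 160 mm in +x and is lower than the tab
- back_stop (a joint): back stop travel (m): 0 at rest, grows as pushed, end stop 0.055. Spring pushes back (4 N at rest, 10 N at the end; damping 25 N per m/s). A pin on the bar pushes a pawl aside; past 0.036 the pawl snaps behind it, and the tab, let go, comes back to rest on the pawl at about 0.034: the middle catch. Let go before 0.033, it returns to 0. Pushing on to the end does no harm
- side_stop_face (a point): side stop: centre of the push face of its upright steel tab (50 mm wide, 38 high, 10 thick); moves with the tab. x axis: the way to push, y along the tab, z up. At rest 38 mm above the table; tab top 19 mm above, board surface 26 mm below this point. At least 60 mm of open board before the face. The unit behind it, 76 mm wide, reaches 160 mm in +x and is lower than the tab
- side_stop (a joint): side stop travel (m): 0 at rest, grows as pushed, end stop 0.055. Spring pushes back (4 N at rest, 10 N at the end; damping 25 N per m/s). A pin on the bar pushes a pawl aside; past 0.036 the pawl snaps behind it, and the tab, let go, comes back to rest on the pawl at about 0.034: the middle catch. Let go before 0.033, it returns to 0. Pushing on to the end does no harm
- canvas_mid (a point): small white stretched canvas, 140 x 180 x 18 mm, lying loose on the near right part of the board; the point is its centre. Leave alone
- eraser: white eraser 55 x 24 x 14 mm lying loose on the board; origin at the centre of its underside. Leave alone
- tape: roll of paper tape lying flat, 90 mm outside diameter, 24 mm high, on the far right part of the board; origin at the centre of its underside. Leave alone
- ink: ink jar with a black cap, 48 mm diameter, 68 mm high, on the far left part of the board; origin at the centre of its underside. Leave alone
- marker: marker pen 130 x 15 x 13 mm lying along its x on top of the canvas; origin at the centre of its underside. Leave alone
- cup: white mug, 76 mm diameter, 90 mm high, on the table to the right of the board; origin at the centre of its underside. Leave alone
- pad: thick pad of paper 190 x 130 x 22 mm on the table to the left of the board; origin at the centre of its underside. Leave alone

How it is judged:
By the outcome, as a careful person would: the job done as asked, in the order asked, and still so for the second after the job is handed in, with the robot touching nothing.
It also fails if it takes over 53 s, if anything falls off the work surface, if the arm or the gripper's body presses on something with over 40 N, if the wrist force passes 120 N, or if a joint passes its speed limit or range.

## Working session

There is one attempt and no reset: what is moved stays moved. The work goes in short steps, Python scripts to look and compute and a tool call to move; the robot and the scene stay as the last step left them, time stands still between calls to the robot, and variables do not carry over. Pictures are saved under pics/ and viewed, at most 10 in all, crops included, and the job is handed in when it is done.

Besides the shell and the picture viewer there is one more tool, called by a JSON object that holds its "fn" and its "kwargs". move_arm: Moves the arm, as the interface text tells. Its arguments: {"type":"object","properties":{"series":{"type":"array","items":{"type":"array","items":{"type":"array","items":{"type":"number"}}}}},"required":["series"]}

```bash
ls; mkdir -p pics; cat > h.py <<'E'
import numpy as np, cv2
from bench import ctrl, camera, calibration, order, outline_of
def cloud(name, depth, cal=None):
    c=cal or calibration(name); K=np.array(c["intrinsics"]); R=cv2.Rodrigues(np.array(c["rvec"],float))[0]; t=np.array(c["tvec"],float).ravel()
    v,u=np.mgrid[:420,:560]; x=(u-K[0,2])/K[0,0]; y=(v-K[1,2])/K[1,1]
    if name=="wrist":
        r=np.hypot(x,y)+1e-9; s=np.tan(np.minimum(r,1.5))/r; x=x*s;y=y*s
    P=np.stack([x*depth,y*depth,depth],-1)
    P=(P-t)@R
    P[depth<=0]=np.nan
    return P
E
python3 - <<'E'
from h import *
for n in ("top","side"):
    im,d=camera(n); cv2.imwrite(f"pics/{n}0.png",im); P=cloud(n,d); np.save(n+"P.npy",P)
    for t in ("back_stop_face","side_stop_face","board","eraser","ink","tape","canvas_mid","pad","cup"):
        for o in outline_of(t,n)[:2]:
            if o["conf"]<.3: continue
            Q=P[o["region"]]; Q=Q[~np.isnan(Q[:,0])]
            print(n,t,round(o["conf"],2),np.round(o["bbox"]),np.round(np.median(Q,0),3),np.round(np.percentile(Q,[2,98],axis=0),3).tolist() if len(Q) else '')
            if 'stop' in t and o is not None: np.save(f"{n}_{t}_{round(o['bbox'][0])}.npy",o["region"])
o=ctrl.get_obs();print(o["time_s"],o["eef_pos"],o["eef_rot"],o["opening"])
E
ls
```

```text
pics
top back_stop_face 0.68 [298. 187.  20.  39.] [ 0.625 -0.023  0.028] [[0.578, -0.043, 0.022], [0.697, 0.004, 0.059]]
top side_stop_face 0.84 [239. 232.  45.  16.] [0.501 0.139 0.028] [[0.471, 0.1, 0.021], [0.519, 0.217, 0.059]]
top eraser 0.46 [272. 190.  17.   7.] [0.636 0.067 0.026] [[0.625, 0.044, 0.021], [0.648, 0.092, 0.03]]
top eraser 0.38 [328. 278.  65.  62.] [ 0.37  -0.112  0.029] [[0.292, -0.203, 0.016], [0.439, -0.024, 0.035]]
top ink 0.71 [243. 167.  15.  24.] [0.684 0.152 0.076] [[0.669, 0.131, 0.01], [0.715, 0.183, 0.083]]
top tape 0.78 [368. 203.  32.  24.] [ 0.6   -0.227  0.033] [[0.555, -0.27, 0.011], [0.64, -0.184, 0.039]]
top canvas_mid 0.97 [329. 280.  73.  62.] [ 0.371 -0.112  0.029] [[0.293, -0.202, 0.025], [0.439, -0.025, 0.034]]
top pad 0.55 [112. 228.  56.  59.] [0.491 0.541 0.021] [[0.402, 0.48, 0.008], [0.584, 0.606, 0.026]]
top pad 0.46 [238. 229.  40.  18.] [0.503 0.149 0.028] [[0.475, 0.101, 0.019], [0.522, 0.217, 0.059]]
top cup 0.84 [465. 195.  41.  34.] [ 0.635 -0.527  0.051] [[0.599, -0.577, 0.001], [0.671, -0.479, 0.091]]
side back_stop_face 0.
[... 447 characters left out ...]
2.  38.  34.] [ 0.596 -0.231  0.029] [[0.555, -0.272, 0.012], [0.642, -0.175, 0.038]]
side canvas_mid 0.78 [249. 276.  74.  65.] [ 0.363 -0.132  0.03 ] [[0.288, -0.21, 0.019], [0.437, -0.027, 0.033]]
side pad 0.65 [179. 163.  60.  29.] [0.485 0.524 0.023] [[0.401, 0.478, 0.004], [0.583, 0.606, 0.026]]
side cup 0.86 [463. 331.  51.  66.] [ 0.614 -0.525  0.058] [[0.599, -0.58, 0.003], [0.672, -0.484, 0.091]]
1.0 [0.19813018 0.53979948 0.23129329] [ 8.48432621e-06  1.74998460e-01  9.84568707e-01 -2.00500846e-06] 1.0028366350238014
h.py
pics
sideP.npy
side_back_stop_face_309.npy
side_side_stop_face_241.npy
side_side_stop_face_292.npy
topP.npy
top_back_stop_face_298.npy
top_side_stop_face_239.npy
```

```bash
python3 - <<'E'
from h import *
for n in ("top","side"):
    P=np.load(n+"P.npy").reshape(-1,3)
    for nm,(x0,x1,y0,y1) in dict(back=(.56,.63,-.07,.04),side=(.45,.55,.08,.14)).items():
        m=(P[:,0]>x0)&(P[:,0]<x1)&(P[:,1]>y0)&(P[:,1]<y1)
        Q=P[m&(P[:,2]>.053)]
        r=cv2.minAreaRect((Q[:,:2]*1000).astype(np.float32)); print(n,nm,len(Q),np.round(r[0]),np.round(r[1]),round(r[2],1),Q[:,2].max())
        F=P[m&(P[:,2]>.03)&(P[:,2]<.05)]; print("  mid-height pts",np.round(F,3)[:12].tolist())
    # unit / board orientation via board-level mask
    m=(P[:,2]>.006)&(P[:,2]<.02)&(abs(P[:,1])<.4)&(P[:,0]>.15)&(P[:,0]<.9)
    r=cv2.minAreaRect((P[m][:,:2]*1000).astype(np.float32)); print(n,"board",r)
a=cv2.imread("pics/top0.png")[110:330,180:420]; b=cv2.imread("pics/side0.png")[120:340,180:420]
cv2.imwrite("pics/c.png",cv2.resize(np.hstack([a,b]),(800,366),interpolation=cv2.INTER_CUBIC))
E
```

```text
top back 50 [586. -12.] [48. 10.] 74.4 0.060435201255513084
  mid-height pts [[0.63, -0.016, 0.032], [0.628, -0.053, 0.03], [0.62, -0.01, 0.032], [0.621, -0.023, 0.031], [0.618, -0.023, 0.031], [0.618, -0.029, 0.03], [0.613, -0.013, 0.033], [0.611, -0.017, 0.03], [0.611, -0.026, 0.032], [0.604, -0.004, 0.032], [0.605, -0.017, 0.03], [0.605, -0.026, 0.03]]
top side 52 [492. 106.] [10. 49.] 77.1 0.061710925371655886
  mid-height pts [[0.513, 0.097, 0.048], [0.511, 0.098, 0.042], [0.509, 0.098, 0.036], [0.502, 0.134, 0.031], [0.5, 0.1, 0.048], [0.499, 0.131, 0.03], [0.5, 0.113, 0.031], [0.499, 0.1, 0.041], [0.496, 0.128, 0.031], [0.497, 0.101, 0.031], [0.493, 0.127, 0.031], [0.49, 0.136, 0.031]]
top board ((533.857177734375, -3.4300537109375), (790.8843383789062, 731.9911499023438), 89.8300552368164)
side back 43 [585. -13.] [50. 11.] 76.4 0.06114104855686719
  mid-height pts [[0.587, 0.009, 0.049], [0.588, 0.006, 0.05], [0.585, 0.006, 0.048], [0.585, 0.002, 0.05], [0.586, 0.007, 0.043], [0.584, 0.0, 0.048], [0.584, -0.004, 0.05], [0.585, 0.007, 0.04], [0.585, 0.002, 0.043], [0.585, 0.006, 0.037], [0.585, 0.002, 0.04], [0.584, -0.004, 0.043]]
side side 50 [492. 104.] [15. 47.] 73.9 0.060984422305505936
  mid-height pts [[0.508, 0.1, 0.05], [0.51, 0.099, 0.049], [0.514, 0.099, 0.048], [0.502, 0.102, 0.047], [0.504, 0.099, 0.048], [0.509, 0.102, 0.045], [0.509, 0.096, 0.048], [0.514, 0.099, 0.044], [0.517, 0.098, 0.044], [0.485, 0.103, 0.05], [0.488, 0.101, 0.05], [0.492, 0.102, 0.048]]
side board ((571.5194091796875, 1.5118408203125), (797.0591430664062, 656.90283203125), 89.93609619140625)
```

View pics/c.png

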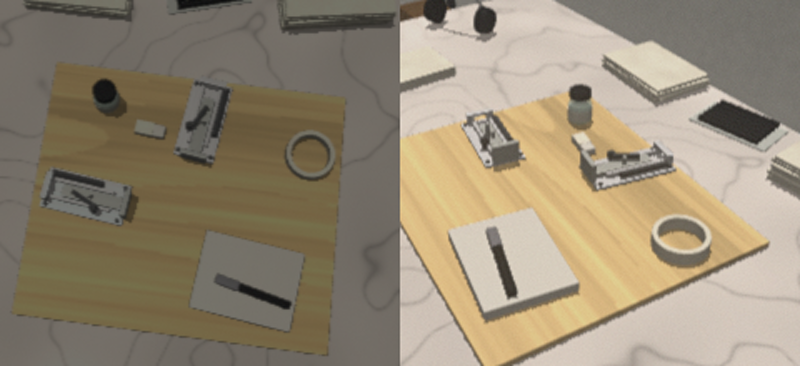

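{"fn": "move_arm", "kwargs": {"series": [[[0,-510,-389,0,-0.09],[0,-510,-389,0,-0.09],[0,-510,-389,0,-0.09],[0,-510,-389,0,-0.09],[0,-510,-389,0,-0.09],[0,-510,-389,0,-0.09],[0,-510,-389,0,-0.09],[0,-510,-389,0,-0.09],[0,-510,-389,0,-0.09],[0,-510,-389,0,-0.09]]]}}

```text
time_s: 1.83
eef_pos: [0.4228, 0.1866, 0.2317]
eef_rot: [0.0, 0.13, 0.991, 0.0]
wrist_force: [0.7, 1.3, 0.6]
opening: 0.001
grasp_force: 0.0
```

```bash
cat >> h.py <<'E'
from scipy.spatial.transform import Rotation as Ro
def togo(x,y,z,ang):
    "shift in mm in tool axes to world (x,y,z) and turn bringing tool x to world angle ang (deg)"
    o=ctrl.get_obs(); w,a,b,c=o["eef_rot"]; R=Ro.from_quat([a,b,c,w]).as_matrix()
    s=R.T@(np.array([x,y,z])-o["eef_pos"])*1000; now=np.degrees(np.arctan2(R[1,0],R[0,0]))
    print("t",round(o["time_s"],2),"pos",np.round(o["eef_pos"],4),"toolx",round(now,1),"F",np.round(o["wrist_force"],1),"go",np.round(s,1),"turn",round(np.radians((now-ang+180)%360-180),3),"q",np.round(o["q"],2))
E
python3 -c "
from h import *
togo(.542,-.001,.2,165)"
```

```text
t 1.83 pos [0.4228 0.1866 0.2317] toolx 165.0 F [0.7 1.3 0.6] go [-163.6 -150.4   31.8] turn 0.0 q [ 0.16 -0.08  1.88  0.    1.34 -1.15]
```

{"fn": "move_arm", "kwargs": {"series": [[[0,-164,-150,30,0],[0,-164,-150,30,0],[0,-164,-150,30,0],[0,-164,-150,30,0],[0,-164,-150,30,0],[0,-164,-150,30,0],[0,-164,-150,30,0],[0,-164,-150,30,0],[0,-164,-150,30,0],[0,-164,-150,30,0]]]}}

```text
time_s: 2.67
eef_pos: [0.541, 0.0026, 0.2015]
eef_rot: [-0.0, 0.13, 0.992, 0.0]
wrist_force: [-0.2, -0.1, -0.8]
opening: -0.002
grasp_force: 0.0
```

```bash
python3 - <<'E'
from h import *
togo(.542,-.001,.028,165)
c=calibration("wrist"); im,d=camera("wrist"); cv2.imwrite("pics/w1.png",im); P=cloud("wrist",d,c).reshape(-1,3)
for nm,(x0,x1,y0,y1) in dict(back=(.56,.63,-.07,.04),side=(.45,.55,.08,.14)).items():
    m=(P[:,0]>x0)&(P[:,0]<x1)&(P[:,1]>y0)&(P[:,1]<y1)
    Q=P[m&(P[:,2]>.05)&(P[:,2]<.07)]
    if len(Q)>5:
        r=cv2.minAreaRect((Q[:,:2]*1000).astype(np.float32)); print(nm,len(Q),np.round(r[0],1),np.round(r[1]),round(r[2],1),Q[:,2].max())
E
```

```text
t 2.67 pos [0.541  0.0026 0.2015] toolx 165.1 F [-0.2 -0.1 -0.8] go [ -1.9  -3.3 173.5] turn 0.002 q [-0.21  0.13  1.72  0.    1.28 -1.53]
back 597 [587.8 -12.9] [50. 11.] 76.2 0.05957571569144757
side 645 [494.4 104.8] [11. 50.] 77.0 0.059822311334870974
```

View pics/w1.png

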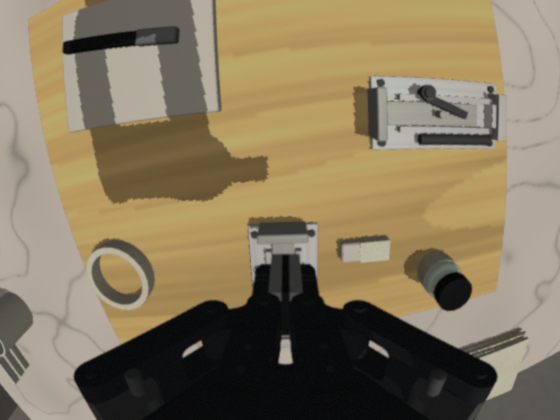

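{"fn": "move_arm", "kwargs": {"series": [[[0,-3,-3,40,-0.017],[0,-3,-3,80,-0.017],[0,-3,-3,110,-0.017],[0,-3,-3,135,-0.017],[0,-3,-3,155,-0.017],[0,-3,-3,168,-0.017],[0,-3,-3,173,-0.017],[0,-3,-3,173,-0.017],[0,-3,-3,173,-0.017],[0,-3,-3,173,-0.017]]]}}

```text
time_s: 3.55
eef_pos: [0.5448, -0.0024, 0.0298]
eef_rot: [0.001, 0.122, 0.993, -0.0]
wrist_force: [0.1, -0.5, 0.2]
opening: -0.002
grasp_force: 0.0
```

```bash
python3 - <<'E'
from h import *
f=np.array([.5821,-.0114]); u=np.array([.970,-.242])
for s in (-.040,-.011,.034): print(s); p=f+u*s; togo(*p,.030,166)
c=calibration("wrist"); im,d=camera("wrist"); cv2.imwrite("pics/w2.png",im)
E
```

```text
-0.04
t 3.55 pos [ 0.5448 -0.0024  0.0298] toolx 166.0 F [ 0.1 -0.5  0.2] go [ 1.7  0.3 -0.3] turn 0.0 q [-0.22  0.38  1.81 -0.    0.94 -1.55]
-0.011
t 3.55 pos [ 0.5448 -0.0024  0.0298] toolx 166.0 F [ 0.1 -0.5  0.2] go [-27.3   0.3  -0.2] turn 0.0 q [-0.22  0.38  1.81 -0.    0.94 -1.55]
0.034
t 3.55 pos [ 0.5448 -0.0024  0.0298] toolx 166.0 F [ 0.1 -0.5  0.2] go [-72.3   0.3  -0.1] turn 0.0 q [-0.22  0.38  1.81 -0.    0.94 -1.55]
```

View pics/w2.png

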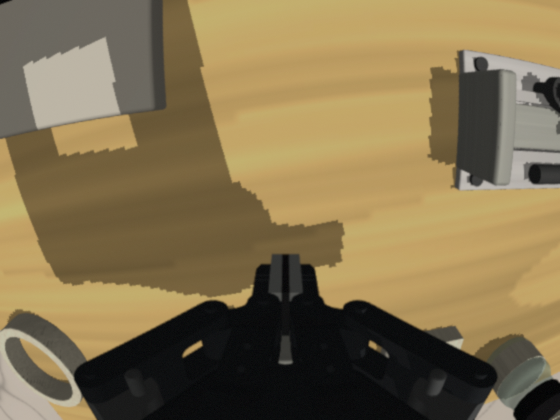

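{"fn": "move_arm", "kwargs": {"series": [[[0,-8,0,0,0],[0,-14,0,0,0],[0,-20,0,0,0],[0,-26,0,0,0],[0,-32,0,0,0],[0,-38,0,0,0],[0,-44,0,0,0],[0,-50,0,0,0],[0,-50,0,0,0],[0,-50,0,0,0]]]}}

```text
time_s: 4.43
eef_pos: [0.5913, -0.0142, 0.0277]
eef_rot: [-0.002, 0.122, 0.993, 0.0]
wrist_force: [-5.5, 1.6, 3.6]
opening: 0.001
grasp_force: 2.7
```

```bash
python3 - <<'E'
from h import *
f=np.array([.5821,-.0114]); u=np.array([.970,-.242])
p=f+u*.034; togo(*p,.030,166)
c=calibration("wrist"); im,d=camera("wrist"); cv2.imwrite("pics/w3.png",im)
im,d=camera("side"); cv2.imwrite("pics/s3.png",cv2.resize(im[170:270,230:380],(750,500),interpolation=cv2.INTER_CUBIC))
E
```

```text
t 4.43 pos [ 0.5913 -0.0142  0.0277] toolx 166.0 F [-5.5  1.6  3.6] go [-24.4   0.5  -2.4] turn -0.0 q [-0.22  0.47  1.68  0.    0.99 -1.55]
```

View pics/s3.png

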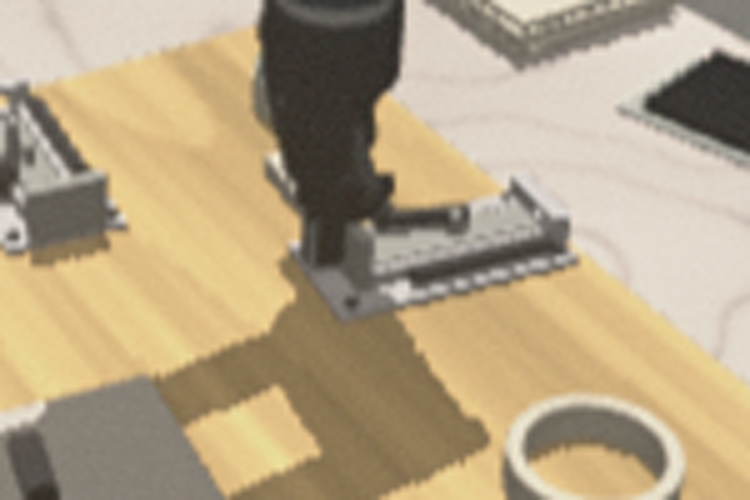

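{"fn": "move_arm", "kwargs": {"series": [[[0,-6,0,0,0],[0,-12,0,0,0],[0,-17,0,0,0],[0,-21,0,0,0],[0,-25,0,0,0],[0,-27,0,0,0],[0,-28,0,0,0],[0,-28,0,0,0],[0,-28,0,0,0],[0,-28,0,0,0]]]}}

```text
time_s: 5.37
eef_pos: [0.6173, -0.0201, 0.0274]
eef_rot: [-0.003, 0.122, 0.993, 0.001]
wrist_force: [-7.7, 4.6, 5.1]
opening: 0.002
grasp_force: 4.4
```

```bash
python3 - <<'E'
from h import *
f=np.array([.5821,-.0114]); u=np.array([.970,-.242])
p=f+u*.034; togo(*p,.030,166)
E
```

```text
t 5.37 pos [ 0.6173 -0.0201  0.0274] toolx 166.0 F [-7.7  4.6  5.1] go [ 2.3 -0.  -2.6] turn 0.0 q [-0.22  0.52  1.61  0.    1.01 -1.55]
```

{"fn": "move_arm", "kwargs": {"series": [[[0,6,0,0,0],[0,14,0,0,0],[0,24,0,0,0],[0,36,0,0,0],[0,50,0,0,0],[0,62,0,0,0],[0,66,0,-30,0],[0,66,0,-70,0],[0,66,0,-110,0],[0,66,0,-140,0]]]}}

```text
time_s: 6.2
eef_pos: [0.5566, -0.0058, 0.1716]
eef_rot: [0.001, 0.122, 0.993, -0.0]
wrist_force: [0.9, 0.5, 0.6]
opening: -0.0
grasp_force: 0.0
```

```bash
python3 - <<'E'
from h import *
ang=77; u=np.array([np.cos(np.radians(ang)),np.sin(np.radians(ang))]); p=np.array([.494,.105])-u*.045
togo(*p,.150,77)
c=calibration("wrist"); im,d=camera("wrist"); cv2.imwrite("pics/w4.png",im); P=cloud("wrist",d,c).reshape(-1,3)
for nm,(x0,x1,y0,y1) in dict(back=(.57,.66,-.09,.04),side=(.45,.55,.08,.14)).items():
    m=(P[:,0]>x0)&(P[:,0]<x1)&(P[:,1]>y0)&(P[:,1]<y1)
    Q=P[m&(P[:,2]>.05)&(P[:,2]<.07)]
    if len(Q)>5:
        r=cv2.minAreaRect((Q[:,:2]*1000).astype(np.float32)); print(nm,len(Q),np.round(r[0],1),np.round(r[1]),round(r[2],1),Q[:,2].max())
E
```

```text
t 6.2 pos [ 0.5566 -0.0058  0.1716] toolx 166.0 F [0.9 0.5 0.6] go [86.9 47.3 21.3] turn 1.553 q [-0.22  0.2   1.71 -0.    1.23 -1.55]
back 88 [616.  -19.8] [48.  3.] 74.3 0.05805472308198531
side 790 [494.3 105.1] [12. 49.] 77.9 0.059362038869263264
```

{"fn": "move_arm", "kwargs": {"series": [[[0,20,10,0,0.12],[0,40,20,0,0.24],[0,60,32,0,0.36],[0,80,42,0,0.48],[0,87,47,0,0.6],[0,87,47,0,0.72],[0,87,47,0,0.84],[0,87,47,0,0.96],[0,87,47,0,1.08],[0,87,47,0,1.2]]]}}

```text
time_s: 7.08
eef_pos: [0.4828, 0.0611, 0.1682]
eef_rot: [0.0, 0.663, 0.748, 0.0]
wrist_force: [0.4, -0.2, -0.4]
opening: -0.003
grasp_force: 0.0
```

{"fn": "move_arm", "kwargs": {"series": [[[0,0,0,0,0.12],[0,0,0,0,0.24],[0,0,0,0,0.35],[0,0,0,0,0.353],[0,0,0,0,0.353],[0,0,0,0,0.353],[0,0,0,0,0.353],[0,0,0,0,0.353],[0,0,0,0,0.353],[0,0,0,0,0.353]]]}}

```text
time_s: 7.92
eef_pos: [0.4824, 0.0612, 0.1683]
eef_rot: [0.0, 0.782, 0.623, 0.0]
wrist_force: [-0.8, 0.3, -0.3]
opening: 0.002
grasp_force: 0.0
```

```bash
python3 - <<'E'
from h import *
ang=77; u=np.array([np.cos(np.radians(ang)),np.sin(np.radians(ang))]); p=np.array([.494,.105])-u*.045
togo(*p,.030,77)
c=calibration("wrist"); im,d=camera("wrist"); cv2.imwrite("pics/w5.png",im); P=cloud("wrist",d,c).reshape(-1,3)
for nm,(x0,x1,y0,y1) in dict(back=(.57,.66,-.09,.04),side=(.45,.55,.08,.14)).items():
    m=(P[:,0]>x0)&(P[:,0]<x1)&(P[:,1]>y0)&(P[:,1]<y1)
    Q=P[m&(P[:,2]>.05)&(P[:,2]<.07)]
    if len(Q)>5:
        r=cv2.minAreaRect((Q[:,:2]*1000).astype(np.float32)); print(nm,len(Q),np.round(r[0],1),np.round(r[1]),round(r[2],1),Q[:,2].max())
E
```

```text
t 7.92 pos [0.4824 0.0612 0.1683] toolx 77.0 F [-0.8  0.3 -0.3] go [  0.3   1.4 138.3] turn 0.0 q [-0.12  0.05  1.89 -0.    1.21  0.11]
back 582 [620.2 -20.4] [50. 11.] 76.1 0.06002626324154324
side 786 [494.  105.4] [10. 49.] 78.5 0.05939402774398468
```

View pics/w5.png

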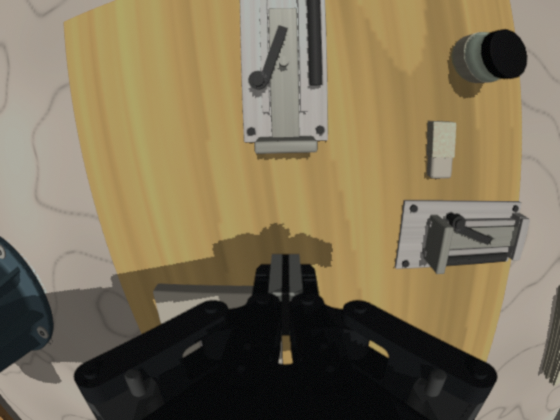

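{"fn": "move_arm", "kwargs": {"series": [[[0,0,1,35,0],[0,0,1,70,0],[0,0,1,100,0],[0,0,1,120,0],[0,0,1,132,0],[0,0,1,138,0],[0,0,1,138,0],[0,6,1,138,0],[0,10,1,138,0],[0,10,1,138,0]]]}}

```text
time_s: 8.8
eef_pos: [0.4869, 0.0714, 0.0316]
eef_rot: [0.001, 0.782, 0.623, 0.001]
wrist_force: [-1.1, 0.3, 0.0]
opening: 0.003
grasp_force: 0.0
```

```bash
python3 - <<'E'
from h import *
ang=77; u=np.array([np.cos(np.radians(ang)),np.sin(np.radians(ang))]); p=np.array([.494,.105])+u*(-.016+.046)
togo(*p,.030,77)
E
```

```text
t 8.8 pos [0.4869 0.0714 0.0316] toolx 77.0 F [-1.1  0.3  0. ] go [64.3 -0.6  1.6] turn 0.001 q [-0.1   0.29  1.95  0.    0.91  0.13]
```

{"fn": "move_arm", "kwargs": {"series": [[[0,7,0,1,0],[0,13,0,1,0],[0,19,0,1,0],[0,25,0,1,0],[0,31,0,1,0],[0,37,0,1,0],[0,43,0,1,0],[0,49,0,1,0],[0,52,0,1,0],[0,52,0,1,0]]]}}

```text
time_s: 9.63
eef_pos: [0.4969, 0.1213, 0.0295]
eef_rot: [0.0, 0.782, 0.623, -0.001]
wrist_force: [-1.6, -5.9, 4.7]
opening: 0.0
grasp_force: 3.1
```

```bash
python3 - <<'E'
from h import *
ang=77; u=np.array([np.cos(np.radians(ang)),np.sin(np.radians(ang))]); p=np.array([.494,.105])+u*(-.016+.046)
togo(*p,.030,77)
E
```

```text
t 9.63 pos [0.4969 0.1213 0.0295] toolx 77.1 F [-1.6 -5.9  4.7] go [13.5  0.9 -0.6] turn 0.001 q [ 0.01  0.33  1.89 -0.    0.92  0.24]
```

{"fn": "move_arm", "kwargs": {"series": [[[0,5,0,0,0],[0,9,0,0,0],[0,12,0,0,0],[0,14,0,0,0],[0,15,0,0,0],[0,15,0,0,0],[0,15,0,0,0],[0,15,0,0,0],[0,15,0,0,0],[0,15,0,0,0]]]}}

```text
time_s: 10.47
eef_pos: [0.4998, 0.1351, 0.0293]
eef_rot: [0.0, 0.782, 0.623, -0.002]
wrist_force: [-5.4, -7.1, 5.0]
opening: 0.003
grasp_force: 4.3
```

{"fn": "move_arm", "kwargs": {"series": [[[0,-6,0,0,0],[0,-14,0,0,0],[0,-24,0,0,0],[0,-36,0,0,0],[0,-50,0,0,0],[0,-62,0,0,0],[0,-66,0,-30,0],[0,-66,0,-70,0],[0,-66,0,-110,0],[0,-66,0,-150,0]]]}}

```text
time_s: 11.3
eef_pos: [0.4851, 0.0711, 0.1807]
eef_rot: [-0.0, 0.783, 0.622, -0.0]
wrist_force: [1.0, -0.5, 0.2]
opening: -0.001
grasp_force: 0.0
```

```bash
python3 - <<'E'
from h import *
togo(.48,.06,.2,77)
def rep(n,P):
  for nm,(x0,x1,y0,y1) in dict(back=(.57,.66,-.09,.04),side=(.45,.55,.08,.17)).items():
    m=(P[:,0]>x0)&(P[:,0]<x1)&(P[:,1]>y0)&(P[:,1]<y1)
    Q=P[m&(P[:,2]>.051)&(P[:,2]<.07)]
    if len(Q)>5:
        r=cv2.minAreaRect((Q[:,:2]*1000).astype(np.float32)); print(n,nm,len(Q),np.round(r[0],1),np.round(r[1]),round(r[2],1))
c=calibration("wrist"); im,d=camera("wrist"); cv2.imwrite("pics/w6.png",im); rep("w",cloud("wrist",d,c).reshape(-1,3))
im,d=camera("side"); rep("s",cloud("side",d).reshape(-1,3))
E
```

```text
t 11.3 pos [0.4851 0.0711 0.1807] toolx 76.9 F [ 1.  -0.5  0.2] go [-11.9  -2.5 -19.3] turn -0.001 q [-0.1   0.04  1.87  0.    1.23  0.13]
w back 492 [620.4 -20.7] [50. 11.] 77.2
w side 733 [501.1 138.2] [10. 49.] 77.5
s back 48 [619.6 -20.2] [54. 10.] 75.7
s side 56 [498.7 137.8] [14. 48.] 75.6
```

View pics/w6.png

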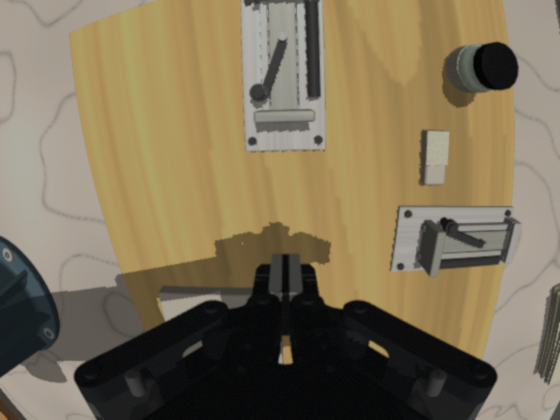

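The wrist picture shows both tabs moved half-way: the side stop at (285,115) and the back stop at (430,248). Each measures about 33.5 mm of travel, and the other things are untouched.

```bash
python3 -c "
from h import *
print(order.hand_in())"
```

```text
the job is handed in; nothing more can be done
None
```

Both sheet stops are latched at their middle catch, each measured at about 33.5 mm of travel after I let go; nothing else was touched, and the job was handed in at about 11.5 s.

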